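Square up a calligraphy place

TASK

Get the writing board ready for the next student: push the black inkstone across the board into the corner marked with the red patch, snug and square against both the far ledge and the side rail, and push the steel paperweight straight up flat against the far ledge so that it holds the head of the paper, both its ends still on the sheet. Only push them with the fingers: do not pick either up or tip it, and leave everything else standing where it is.

Things in the scene. Friction and masses are not known exactly. Their poses are not given: they have to be found in the camera images.
- board: Fixed wooden writing board, 280 (x) by 400 (y) mm, top surface 12 mm above the table, perhaps turned a little. Origin: centre of its underside, on the table; x points away from the robot to the far ledge, y left. A white sheet, y from -120 to +120 mm, x from -119 to +119 mm, is glued flat on it. The near edge is open.
- ledge (a point): Middle of the inner (near) face of the pale wooden ledge along the board's far edge, at the height of the board's surface, 120 mm ahead of the board's centre. The ledge runs the board's whole width, is 20 mm thick and stands 14 mm above the board's surface. Pale side rails of the same height run from the near edge to the ledge; their inner faces are 187 mm left and right of the board's centre line.
- mark: Flat red patch, 90 (x) by 60 (y) mm, on the board's surface in its far left or far right corner. Origin: centre of the patch, 75 mm ahead and 157 mm left or right of the board's centre; axes parallel to the board's. It is exactly where the inkstone lies once it touches both the ledge and the side rail.
- inkstone: Black slate inkstone, a flat rectangular block 90 (x) by 60 (y) by 18 mm high with a shallow recess in its top, about 0.3 kg, loose on the board near its middle, somewhat turned. Origin: centre of its underside; x along its length, z up. It slides on the board with friction of a few newtons.
- paperweight: Dark steel bar paperweight, 20 (x) by 180 (y) by 14 mm high, with a small brass knob (16 mm wide) amid its top reaching 32 mm above the underside, about 0.36 kg, lying skewed across the sheet between the inkstone and the ledge. Origin: centre of its underside; y along its length, z up. It slides with friction of a few newtons.
- dropper: Bystander: blue ceramic water dropper, 44 mm wide, 46 mm tall, standing on the board in the far corner that has no red patch. Origin: centre of its underside.
- ink_stick: Bystander: black and gold ink stick, 75 by 20 by 10 mm, lying on the table right of the board. Origin: centre of its underside.
- seal: Bystander: tan stone seal, 22 by 22 by 50 mm, standing on the table left of the board. Origin: centre of its underside.
- cup: Bystander: clear cup, 68 mm wide, 75 mm tall, on the table left of the board. Origin: centre of its underside.
- ink_bottle: Bystander: black ink jar with a green cap, 48 mm wide, 75 mm tall, on the table right of the board. Origin: centre of its underside.
- saucer: Bystander: white saucer, 84 mm wide, 16 mm tall, on the table at the right. Origin: centre of its underside.
Not all that is in view belongs to the job. Of the things that look like the paperweight, the smallest one is meant.

How it is judged (in metres and radians):
At the end, for the whole second after the job is handed in: The inkstone lies flat within 6 mm (each way) of the corner position on the red patch and within 0.07 rad of square to the board; the paperweight lies flat with its far face within 6 mm of the ledge, parallel to it within 0.05 rad, its middle within 32 mm of the sheet's middle; both at rest (x of inkstone in the frame of mark between -0.006 and 0.006 m and y of inkstone in the frame of mark between -0.006 and 0.006 m and angle between the x axis of inkstone and the x axis of board, either way round below 0.07 rad and x of paperweight in the frame of board between 0.104 and 0.115 m and y of paperweight in the frame of board between -0.032 and 0.032 m and angle between the y axis of paperweight and the y axis of board, either way round below 0.05 rad and z of each of inkstone, paperweight in the frame of board below 0.016 m and angle between each of inkstone, paperweight's own z axis and vertical below 0.08 rad and linear speed of each of inkstone, paperweight below 0.01 m/s); the robot touches nothing.
It fails at once if the inkstone was lifted or tipped (z of inkstone in the frame of board above 0.022 m or angle between inkstone's own z axis and vertical above 0.3 rad).
It fails at once if the paperweight was lifted or tipped (z of paperweight in the frame of board above 0.022 m or angle between paperweight's own z axis and vertical above 0.3 rad).
It fails at once if a bystander was moved more than 15 mm or knocked over (distance of any of dropper, ink_stick, seal, cup, ink_bottle, saucer from where it was at the start of the episode above 0.015 m or angle between any of dropper, ink_stick, seal, cup, ink_bottle, saucer's own z axis and vertical above 0.35 rad).
It also fails if it takes over 58 s, if anything falls off the work surface, if the arm or the gripper's body presses on something with over 40 N, if the wrist force passes 120 N, or if a joint passes its speed limit or range.

ROBOT

A 7-joint arm with a two-finger parallel gripper is mounted at the origin on the work surface. World frame = base frame: x ahead of the robot, y to its left, z up, the work surface at z = 0. Lengths are in m, angles in degrees, forces in N, time in s.
With the tool pointing down it reaches from about 0.425 to 0.95 m from the base axis. Payload 16.7 kg.
Tool frame: the origin (TCP) lies between the finger pads; the fingertips stand 19 mm ahead of it and the grasp point (between the pads) is the TCP; z points along the fingers, y is the direction in which the jaws open and shut (so a half turn about z gives the same grasp; the last joint's range is limited). The gripper opens to 94 mm and grips with 3 to 60 N. Pads are 16 mm wide; open, the fingers measure 119 mm over their backs; the gripper's body (75 mm by 177 mm) begins 78 mm behind the grasp point.
Start: joints at [-80.185, 24.414, 4.234, 92.017, -1.954, 63.644, -3.845], TCP at [0.213, 0.641, 0.224] pointing down, gripper open.
Joint ranges: [-163.25, 163.25], [-28.42, 122.38], [-70.27, 78.77], [12.13, 141.07], [-58.53, 238.53], [9.26, 117.41], [-156.51, 156.51]. Speed limits (degrees/s): [108.29, 108.29, 136.94, 136.94, 172.46, 172.46, 172.46].

INTERFACE

Orientations are given as [roll, pitch, yaw] about the fixed x, y, z axes, in that order (R = Rz(yaw) Ry(pitch) Rx(roll)).
In Python, from station import r, sense, viewer, job gives the robot as it stands. Calls block until the motion is done:
- r.reach(position, orientation): joint-space move of the TCP to a pose.
- r.movel(position, ori=None, feed=0.15, max_force=None): straight line of the TCP; ori=None keeps the orientation; feed is the mean speed in m/s. With max_force (N) it stops when the force on the tool has changed by that much, and returns True; else False.
- r.move_j(angles): joint-space move.
- r.set_gripper(opening, grasp_force=None): finger opening in m; grasp_force is the grip in N (None keeps the last); returns when the fingers have stopped.
- r.hold(seconds).
- r.solve_ik(position, orientation): joint angles nearest the present ones, or None.
- sense(): the state.
- viewer.get_image(name): name is "scene" or "top" or "wrist"; returns a dict with "color" (400x640x3 uint8, blue, green, red), "mtx" (3x3 intrinsics, pixels), "k1" (the pictures are not rectified: a ray, as slopes to the right and down, at radius r is drawn at 1 + k1 r^2 times it, then the intrinsics apply), "extrinsics" (4x4, takes a point from world to camera coordinates). Camera axes: x right, y down, z forward; pixel columns grow to the right and rows downward; lengths in m; the calibration is good to about 2 mm. A picture is of the moment at which its call begins. There is no depth.
A pose or a line that the arm cannot do raises r.PlanningError and nothing moves.
- job.close_job(): hands the job in, once; it reports no verdict.
The state is a dict: "clock": time; "joint_pos": joint angles; "qd": joint speeds; "effort": joint torques, N m; "eef_pos": TCP position; "tool_rot": TCP orientation; "force": force on the tool from outside, world axes, zero at the start; "ft_torque": the same for the moment, N m; "opening": finger opening in m.
Only numpy, scipy, OpenCV 4.12 (cv2) and the standard library are available. Lean on these libraries where they do the work, as an engineer would, in place of code of your own. Each camera call takes 0.05 s, during which the arm holds its last target.

## Working session

There is one attempt and no reset: what is moved stays moved. The work goes in short steps, each a Python script; the robot and the scene stay as the last script left them, time stands still between calls to the robot, and variables do not carry over. Pictures are saved under pics/ and viewed, and the job is handed in when it is done.

```bash
ls; mkdir -p pics
python3 - <<'E'
from station import r, sense, viewer, job
import cv2,numpy as np
for n in ["scene","top","wrist"]:
    d=viewer.get_image(n); cv2.imwrite(f"pics/{n}0.png",d["color"]); np.savez(f"pics/{n}0.npz",**d)
    print(n,d["mtx"].tolist(),d["k1"],np.round(d["extrinsics"],3).tolist())
s=sense();print(s["clock"],s["eef_pos"],s["tool_rot"],s["force"],s["opening"])
E
```

```text
pics
scene [[375.7235721201236, 0.0, 316.47300865202794], [0.0, 375.7235721201236, 197.1592412149422], [0.0, 0.0, 1.0]] -0.043648740367916876 [[-0.552, 0.834, -0.005, 0.302], [0.667, 0.437, -0.604, -0.266], [-0.501, -0.336, -0.797, 1.106], [0.0, 0.0, 0.0, 1.0]]
top [[377.0943948569771, 0.0, 324.40355782813026], [0.0, 377.0943948569771, 195.53719983330853], [0.0, 0.0, 1.0]] -0.08143316829925205 [[0.025, -1.0, 0.019, -0.074], [-0.998, -0.026, -0.059, 0.491], [0.059, -0.017, -0.998, 1.023], [0.0, 0.0, 0.0, 1.0]]
wrist [[298.84288122693005, 0.0, 322.8466349041404], [0.0, 298.84288122693005, 199.13747916996243], [0.0, 0.0, 1.0]] -0.019917833979928638 [[0.315, 0.949, 0.0, -0.673], [0.911, -0.303, 0.28, -0.029], [0.266, -0.088, -0.96, 0.392], [0.0, 0.0, 0.0, 1.0]]
0.15 [0.21279247 0.64024644 0.22395105] [-1.79944579e+02  6.46695028e-03  1.61616373e+02] [0.43398774 0.37418308 0.30040467] 0.09398809295350918
```

View pics/top0.png

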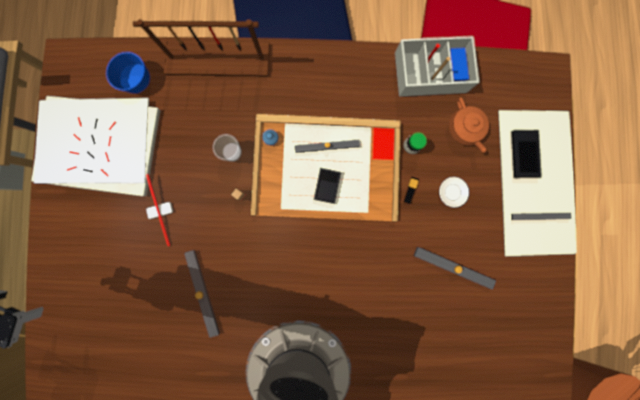

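View pics/scene0.png

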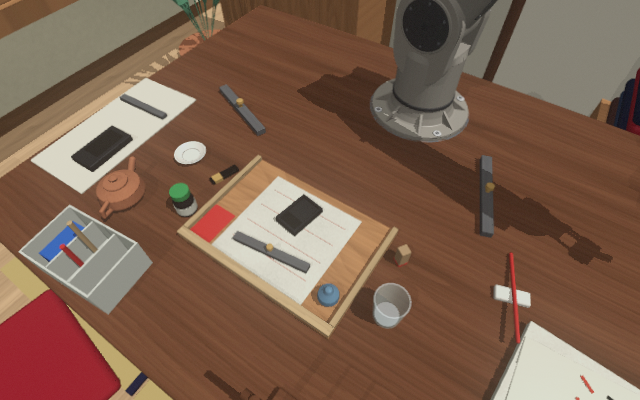

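Candidates for the paperweight in the top view are: the bar on the sheet (327,146), about 65 px long; the bar at left (200,295), about 88 px; the bar at right (455,268), about 85 px; and the knobless bar on the right-hand mat (541,216), about 60 px. I choose the one on the sheet: it is the smallest one with a brass knob, and it lies between the inkstone and the ledge. The inkstone is the block at (327,186), not the black block on the mat (526,154). Next I check this in a close crop.

```bash
cat > h.py <<'E'
import cv2,numpy as np
def load(f): return dict(np.load(f))
def ray(d,uv):
    uv=np.atleast_2d(uv).astype(float); K=d["mtx"]; k=float(d["k1"])
    q=np.c_[(uv[:,0]-K[0,2])/K[0,0],(uv[:,1]-K[1,2])/K[1,1]]
    dist=np.array([k,0,0,0.])
    p=cv2.undistortPoints(uv.reshape(-1,1,2),K,dist).reshape(-1,2)
    return p
def p2w(d,uv,z):
    p=ray(d,uv); E=d["extrinsics"]; R,t=E[:3,:3],E[:3,3]
    c=-R.T@t; v=np.c_[p,np.ones(len(p))]@R
    return c+v*((z-c[2])/v[:,2])[:,None]
def w2p(d,X):
    X=np.atleast_2d(X).astype(float); E=d["extrinsics"]
    return cv2.projectPoints(X.reshape(-1,1,3),cv2.Rodrigues(E[:3,:3])[0],E[:3,3],d["mtx"],np.array([float(d["k1"]),0,0,0]))[0].reshape(-1,2)
def box(x,y,a,lx,ly,z):
    c,s=np.cos(a),np.sin(a)
    L=np.array([[1,1],[1,-1],[-1,-1],[-1,1]])*[lx/2,ly/2]
    P=L@np.array([[c,s],[-s,c]])+[x,y]
    return np.c_[P,np.full(4,z)]
E
python3 - <<'E'
from h import *
d=load("pics/top0.npz")
im=d["color"]; c=im[100:230,240:410]
cv2.imwrite("pics/crop0.png",cv2.resize(c,None,fx=4.5,fy=4.5,interpolation=cv2.INTER_CUBIC))
d=load("pics/scene0.npz")
im=d["color"]; c=im[150:340,170:420]
cv2.imwrite("pics/crop1.png",cv2.resize(c,None,fx=3.1,fy=3.1,interpolation=cv2.INTER_CUBIC))
E
```

```text
(no output)
```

View pics/crop0.png

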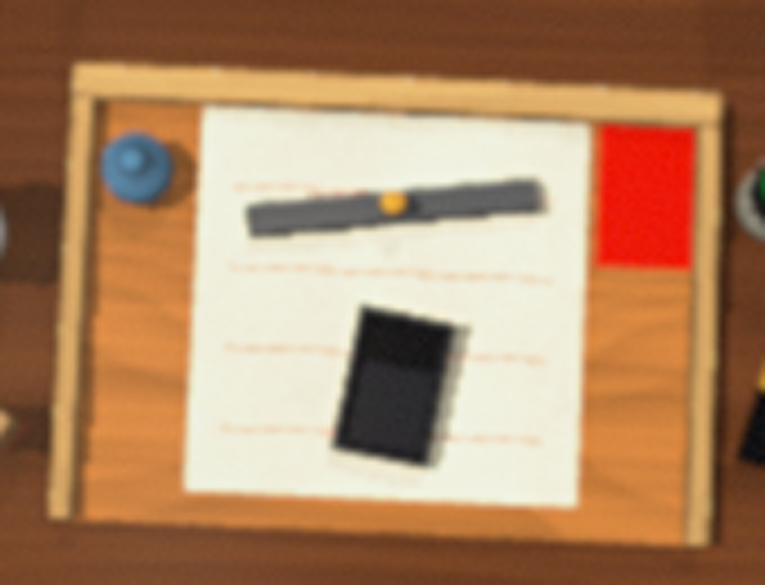

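View pics/crop1.png

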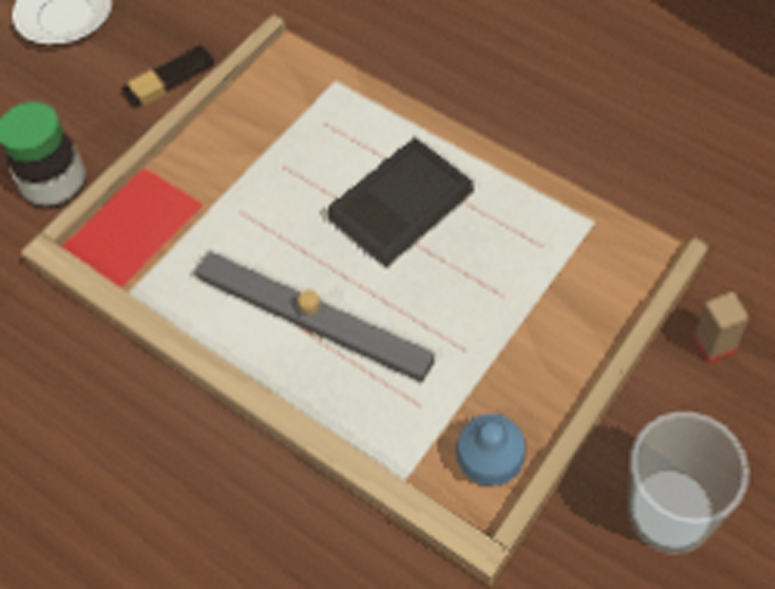

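The crops confirm it. The knobbed bar on the sheet has its knob at top-view crop (393,203), the inkstone is at about (400,385), and the red patch is at the far right, with corners near (600,125) and (692,268). The dropper stands in the far left corner. Next I fit the poses from corner pixels in both views.

```bash
cat > fit0.py <<'E'
from h import *
from scipy.optimize import least_squares
T=load("pics/top0.npz");S=load("pics/scene0.npz")
tc=lambda L:(np.array(L)+.5)/4.5-.5+[240,100]
sc=lambda L:(np.array(L)+.5)/3.1-.5+[170,150]
def fit(corr,lx,ly,x0):
    # corr: list of (cam, pixels, local xyz)
    def f(p,full=False):
        c,s=np.cos(p[2]),np.sin(p[2]); o=[]
        for d,uv,L in corr:
            L=np.array(L,float); W=np.c_[p[0]+c*L[:,0]-s*L[:,1],p[1]+s*L[:,0]+c*L[:,1],L[:,2]]
            o.append((w2p(d,W)-uv))
        return o if full else np.concatenate(o).ravel()
    q=least_squares(f,x0,loss="soft_l1"); 
    print(np.round(q.x,4),np.degrees(q.x[2]).round(2),[np.abs(e).max().round(2) for e in f(q.x,True)],[e.mean(0).round(2).tolist() for e in f(q.x,True)])
    return q.x
sheet=[[.119,.12,.012],[.119,-.12,.012],[-.119,-.12,.012],[-.119,.12,.012]]
ut=tc([[203,106],[590,124],[578,506],[185,491]])
us=sc([[407,478],[133,290],[337,82],[594,222]])
print(p2w(T,ut,.012).round(4).tolist()); print(p2w(S,us,.012).round(4).tolist())
for c in ([(T,ut,sheet)],[(S,us,sheet)],[(T,ut,sheet),(S,us,sheet)]): b=fit(c,0,0,[.65,-.05,0])
# patch
# inkstone top corners z=.030: local (+x+y),(+x-y),(-x-y),(-x+y)
ik=[[.045,.03,.030],[.045,-.03,.030],[-.045,-.03,.030],[-.045,.03,.030]]
it=tc([[362,306],[456,325],[427,466],[334,446]]); is_=sc([[388,251],[330,209],[416,139],[473,185]])
for c in ([(T,it,ik)],[(S,is_,ik)],[(T,it,ik),(S,is_,ik)]): i=fit(c,0,0,[.6,-.05,-.2])
# paperweight top z=.026
pw=[[.01,.09,.026],[.01,-.09,.026],[-.01,-.09,.026],[-.01,.09,.026]]
pt=tc([[246,208],[539,180],[542,210],[250,237]]); ps=sc([[425,373],[194,269],[207,251],[434,352]])
for c in ([(T,pt,pw)],[(S,ps,pw)],[(T,pt,pw),(S,ps,pw)]): p=fit(c,0,0,[.7,-.05,.1])
def inb(q):
    c,s=np.cos(b[2]),np.sin(b[2]); d=q[:2]-b[:2]; return np.round([c*d[0]+s*d[1],-s*d[0]+c*d[1],q[2]-b[2]],4)
print("board frame ink",inb(i),"pw",inb(p))
print("dropper",inb(np.r_[p2w(T,tc([[137,165]]),.045)[0][:2],0]))
E
python3 fit0.py
```

```text
[[0.6924, 0.0549, 0.012], [0.6881, -0.1865, 0.012], [0.4499, -0.1829, 0.012], [0.453, 0.0582, 0.012]]
[[0.6872, 0.0557, 0.012], [0.6814, -0.1834, 0.012], [0.4492, -0.1784, 0.012], [0.4535, 0.0591, 0.012]]
[ 0.5708 -0.0641 -0.0149] -0.85 [np.float64(0.29)] [[-0.0, 0.01]]
[ 0.567  -0.0621 -0.0181] -1.04 [np.float64(1.12)] [[0.04, -0.23]]
[ 0.5689 -0.063  -0.0167] -0.96 [np.float64(0.88), np.float64(1.95)] [[-0.41, 0.68], [-0.82, 0.2]]
[ 0.5195 -0.0681 -0.1779] -10.19 [np.float64(0.67)] [[-0.01, -0.01]]
[ 0.5208 -0.0635 -0.1785] -10.23 [np.float64(2.43)] [[0.02, 0.25]]
[ 0.5195 -0.0659 -0.1771] -10.15 [np.float64(1.48), np.float64(1.84)] [[-0.83, -0.02], [-0.54, -0.63]]
[ 0.6284 -0.0655  0.1235] 7.08 [np.float64(0.37)] [[-0.0, -0.0]]
[ 0.6298 -0.0628  0.1296] 7.42 [np.float64(0.78)] [[0.01, -0.01]]
[ 0.6291 -0.0642  0.1255] 7.19 [np.float64(0.61), np.float64(1.28)] [[-0.47, -0.26], [-0.31, -0.6]]
board frame ink [-0.0494 -0.0037 -0.1604] pw [ 0.0601 -0.0002  0.1422]
dropper [0.0755 0.1544 0.0167]
```

```bash
cat >> h.py <<'E'
B=np.array([0.569,-0.063,-0.0167])
def b2w(x,y,z):
    c,s=np.cos(B[2]),np.sin(B[2]); return [float(B[0]+c*x-s*y),float(B[1]+s*x+c*y),float(z)]
def w2b(p):
    c,s=np.cos(B[2]),np.sin(B[2]); d=np.asarray(p)[:2]-B[:2]; return np.round([c*d[0]+s*d[1],-s*d[0]+c*d[1]],4)
YAW=np.degrees(B[2])
def snap(tag):
    from station import viewer
    for n in("top","scene","wrist"):
        d=viewer.get_image(n); np.savez(f"pics/{n}{tag}.npz",**d); cv2.imwrite(f"pics/{n}{tag}.png",d["color"])
E
python3 - <<'E'
from h import *
from station import r,sense
for o in ([180,0,YAW],[180,0,YAW+180],[180,0,YAW+90],[180,0,YAW-90]):
  print(o[2],[None if (q:=r.solve_ik(b2w(*p),o)) is None else np.round(q,0).tolist() for p in([.02,0,.15],[.02,0,.036],[.1,0,.036],[-.05,.06,.036],[-.05,-.12,.036],[-.11,-.157,.036],[.03,-.157,.036])])
s=sense();print(s["clock"])
E
```

```text
-0.9568395178684748 [[-47.0, 39.0, 68.0, 109.0, -42.0, 61.0, -52.0], [-29.0, 36.0, 38.0, 113.0, -32.0, 43.0, -62.0], [-29.0, 44.0, 42.0, 102.0, -37.0, 50.0, -60.0], [-43.0, 34.0, 47.0, 122.0, -39.0, 40.0, -61.0], [-25.0, 38.0, 50.0, 119.0, -43.0, 44.0, -39.0], [-25.0, 39.0, 58.0, 124.0, -50.0, 45.0, -25.0], [-25.0, 50.0, 59.0, 107.0, -53.0, 55.0, -32.0]]
179.04316048213153 [[-31.0, 26.0, 41.0, 109.0, -21.0, 53.0, 108.0], [-21.0, 33.0, 28.0, 112.0, -23.0, 40.0, 110.0], [-18.0, 38.0, 26.0, 101.0, -22.0, 46.0, 108.0], [-27.0, 27.0, 25.0, 121.0, -19.0, 35.0, 100.0], [-11.0, 30.0, 30.0, 118.0, -24.0, 38.0, 124.0], [-12.0, 29.0, 38.0, 124.0, -30.0, 36.0, 136.0], [-7.0, 37.0, 29.0, 106.0, -25.0, 44.0, 125.0]]
89.04316048213153 [[-36.0, 28.0, 48.0, 109.0, -26.0, 54.0, 23.0], [-26.0, 35.0, 34.0, 112.0, -28.0, 41.0, 24.0], [-24.0, 41.0, 34.0, 101.0, -30.0, 47.0, 24.0], [-32.0, 29.0, 32.0, 122.0, -25.0, 36.0, 16.0], [-29.0, 42.0, 57.0, 119.0, -50.0, 47.0, 58.0], [-8.0, 28.0, 32.0, 123.0, -25.0, 35.0, 42.0], [-22.0, 47.0, 54.0, 107.0, -48.0, 52.0, 54.0]]
-90.95683951786847 [[-47.0, 40.0, 69.0, 109.0, -43.0, 62.0, -141.0], [-41.0, 46.0, 58.0, 113.0, -51.0, 51.0, -136.0], [-37.0, 52.0, 58.0, 102.0, -52.0, 57.0, -139.0], [-50.0, 40.0, 58.0, 122.0, -50.0, 46.0, -141.0], [-30.0, 43.0, 58.0, 119.0, -51.0, 48.0, -122.0], [-25.0, 39.0, 58.0, 124.0, -50.0, 45.0, -115.0], [-24.0, 49.0, 58.0, 107.0, -52.0, 55.0, -123.0]]
0.15
```

Run:
```python
from h import *
from station import r,sense
r.reach(b2w(.02,0,.20),[180,0,YAW])
r.movel(b2w(.02,0,.10))
snap("1")
s=sense();print(s["clock"],s["eef_pos"],s["force"],s["opening"])
d=load("pics/wrist1.npz")
print(w2p(d,[b2w(*p) for p in([.12,.12,.012],[.12,0,.012],[.12,-.12,.012])]).round(0).tolist())
```

```text
3.925 [ 0.58955477 -0.06332306  0.10089565] [ 0.21180797 -0.13512581 -0.02629474] 0.0939704155917733
[[170.0, 89.0], [321.0, 89.0], [473.0, 89.0]]
```

View pics/wrist1.png

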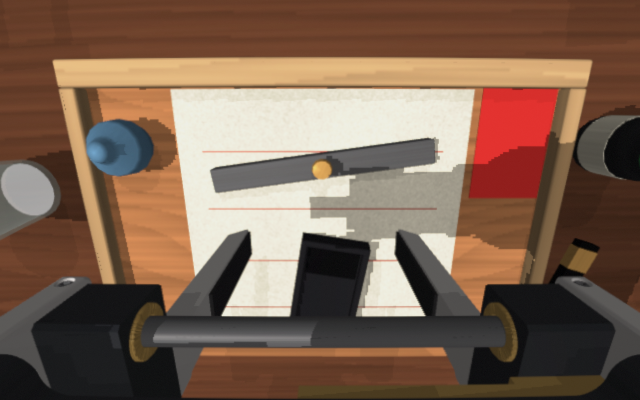

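View pics/scene1.png

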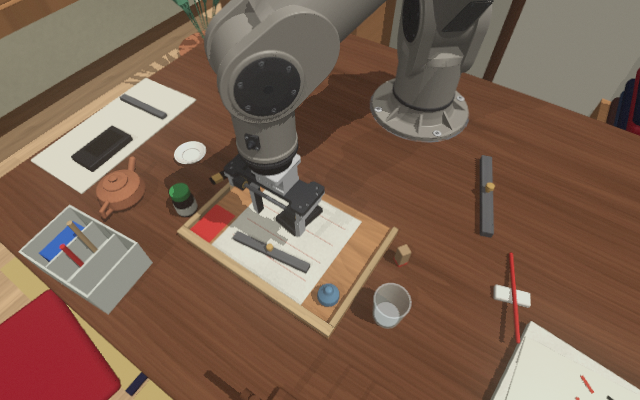

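The wrist view confirms the board fit: the far sheet corners are at about (171,89) and (474,89), predicted (170,89) and (473,89). The bar's knob is at (321,170) and the fingers straddle the inkstone, so I descend and push the bar.

Run:
```python
from h import *
from station import r,sense
print(r.movel(b2w(.020,0,.036),feed=.08,max_force=12)); s=sense();print(s["eef_pos"],s["force"])
for x in (.06,.08):
    print(r.movel(b2w(x,0,.036),feed=.06,max_force=25)); s=sense();print(s["clock"],w2b(s["eef_pos"]),s["force"],s["ft_torque"])
snap("2")
```

```text
False
[ 0.58926161 -0.06351156  0.03636296] [ 0.19370311 -0.50653817  0.24267238]
False
5.6917 [ 0.0602 -0.0001] [0.11120729 0.04927861 0.08683039] [-0.07332221  0.18056705  0.02845967]
False
6.175 [ 0.0801 -0.0001] [-0.27850556  0.47155371 -0.43383423] [-0.03598635  0.16206711 -0.00907998]
```

View pics/wrist2.png

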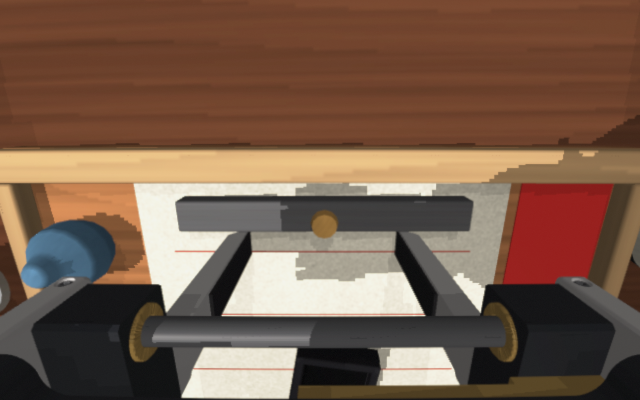

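The bar (ends at (177,215) and (472,213)) is parallel to the ledge at row 183, and both fingers touch it. I press on gently to the ledge.

Run:
```python
from h import *
from station import r,sense
print(r.movel(b2w(.108,0,.036),feed=.03,max_force=15)); s=sense();print(s["clock"],w2b(s["eef_pos"]),s["force"],s["ft_torque"])
r.hold(.2);s=sense();print(w2b(s["eef_pos"]),s["force"])
snap("3")
```

```text
True
6.8833 [ 0.0921 -0.0002] [ 0.13952723 -0.41474125 -0.11956023] [-0.02967456  0.14413493  0.02727217]
[ 0.0921 -0.    ] [ 0.01585975  0.32945988 -0.61129796]
```

View pics/wrist3.png

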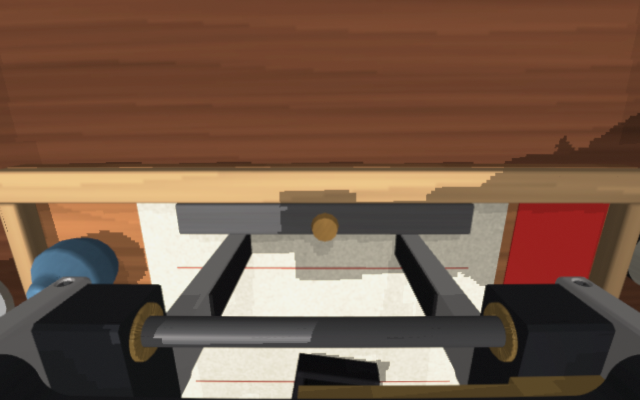

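The push stopped against the ledge at TCP x = 0.0921, against a predicted 0.092. The wrist view shows no sheet between the bar (row 204) and the ledge. Now the inkstone: I retract, then go round to its left side.

Run:
```python
from h import *
from station import r,sense
r.movel(b2w(.075,0,.036),feed=.06)
r.movel(b2w(.065,0,.12),feed=.15)
r.reach(b2w(-.049,.058,.12),[180,0,YAW+90])
r.set_gripper(.045)
print(r.movel(b2w(-.049,.058,.036),feed=.1,max_force=12))
s=sense();print(s["clock"],w2b(s["eef_pos"]),s["force"],s["opening"],s["tool_rot"])
print(r.movel(b2w(-.049,.005,.036),feed=.06,max_force=25))
s=sense();print(s["clock"],w2b(s["eef_pos"]),s["force"],s["opening"])
snap("4")
```

```text
False
11.3917 [-0.0487  0.0579] [ 1.15191897 -0.59775412 -0.10402222] 0.045041955718068766 [ 1.79961842e+02 -6.52023808e-03  8.90337905e+01]
False
12.425 [-0.049   0.0051] [-0.21257945 -0.59205023  0.61056095] 0.04525127131614229
```

View pics/wrist4.png

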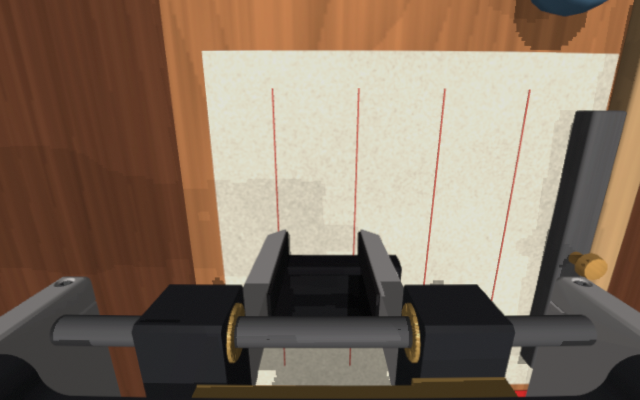

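View pics/scene4.png

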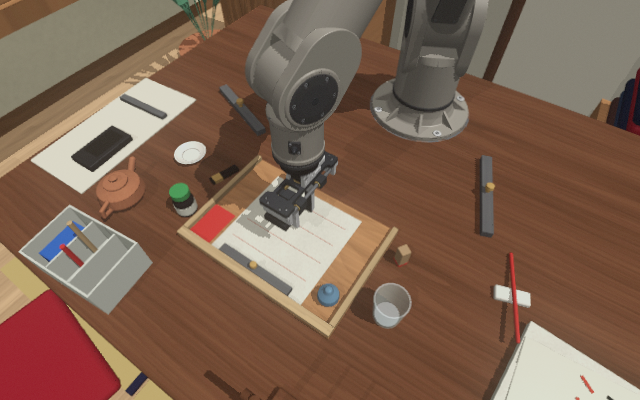

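Both fingers bear on the stone's left face (row ~255), it is square to them, and the bar still lies at the ledge. I keep pushing toward the rail.

Run:
```python
from h import *
from station import r,sense
print(r.movel(b2w(-.049,-.10,.036),feed=.08,max_force=25))
s=sense();print(s["clock"],w2b(s["eef_pos"]),s["force"])
print(r.movel(b2w(-.049,-.13,.036),feed=.03,max_force=12))
s=sense();print(s["clock"],w2b(s["eef_pos"]),s["force"])
snap("5")
```

```text
False
14.0417 [-0.0488 -0.0997] [ 0.10851132 -0.4468638   0.2951451 ]
True
14.6833 [-0.0491 -0.117 ] [1.35119672 3.9757543  2.80560817]
```

View pics/scene5.png

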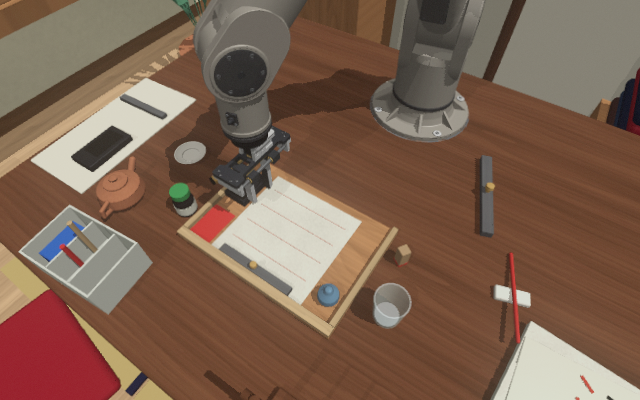

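View pics/wrist5.png

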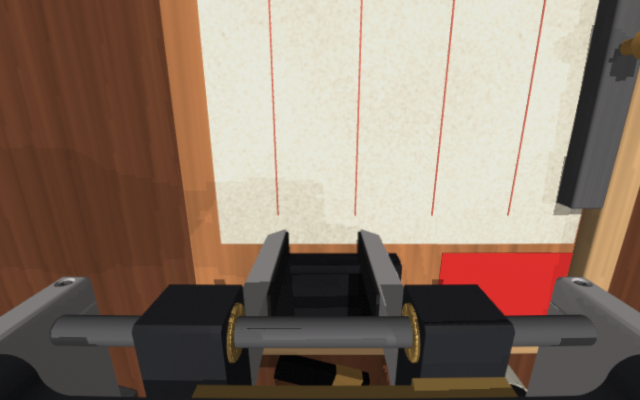

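The stone met the rail at TCP y = -0.117 (predicted -0.119). Its far end is near (400,265) and the patch is ahead of it. Next I go behind it and push along the rail.

Run:
```python
from h import *
from station import r,sense
r.movel(b2w(-.049,-.095,.036),feed=.08)
r.movel(b2w(-.055,-.09,.12),feed=.15)
r.reach(b2w(-.120,-.155,.12),[180,0,YAW])
r.set_gripper(.026)
snap("6")
print(r.movel(b2w(-.120,-.155,.036),feed=.1,max_force=12))
s=sense();print(s["clock"],w2b(s["eef_pos"]),s["force"],s["opening"],s["tool_rot"])
print(r.movel(b2w(-.085,-.155,.036),feed=.05,max_force=25))
s=sense();print(s["clock"],w2b(s["eef_pos"]),s["force"],s["opening"])
snap("7")
```

```text
False
18.7333 [-0.1198 -0.1552] [-0.63225244  0.16634365 -0.06868122] 0.025852396381006157 [ 1.79988931e+02 -3.03305797e-02 -9.65186739e-01]
False
19.5833 [-0.0846 -0.1549] [-0.14800885 -0.47896065 -0.27403239] 0.02576862795216241
```

View pics/wrist6.png

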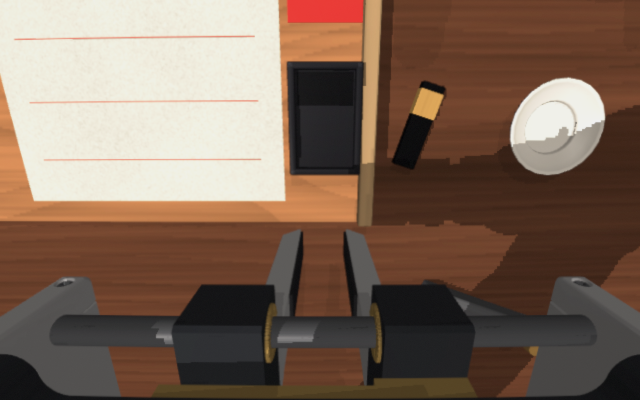

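View pics/wrist7.png

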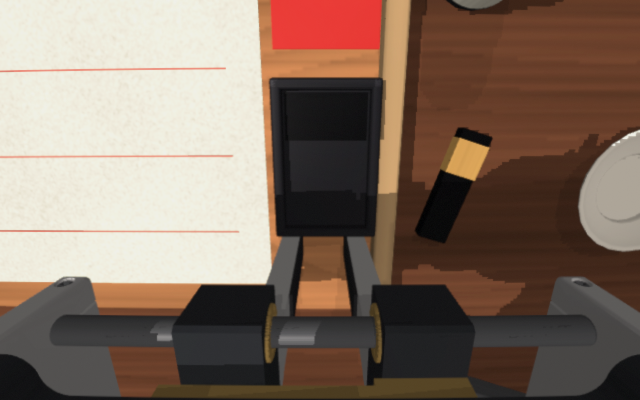

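The stone lies along the rail (image columns 270–382), square, with its near face (row 236) on the fingers and the red patch straight ahead. I push on to the ledge.

Run:
```python
from h import *
from station import r,sense
print(r.movel(b2w(.008,-.155,.036),feed=.07,max_force=30))
s=sense();print(s["clock"],w2b(s["eef_pos"]),s["force"])
print(r.movel(b2w(.035,-.155,.036),feed=.03,max_force=15))
s=sense();print(s["clock"],w2b(s["eef_pos"]),s["force"])
snap("8")
```

```text
False
21.2083 [ 0.0078 -0.1551] [-4.46069351 -0.03110841  1.94915674]
True
21.7833 [ 0.022  -0.1549] [-0.20432075  0.47565753 -0.84162936]
```

View pics/wrist8.png

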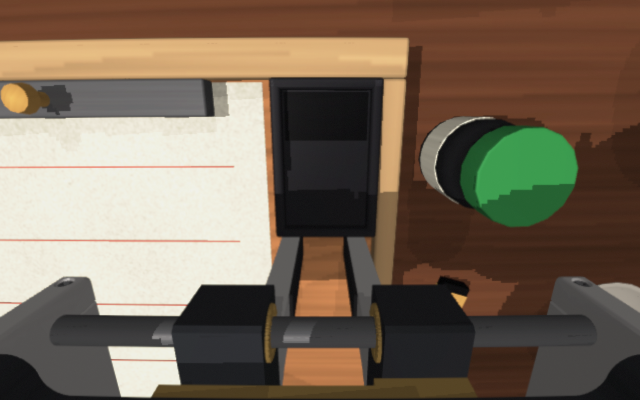

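It stopped at 0.022 as predicted, with the stone covering the patch and filling the corner. I back off and lift to check it all from above.

Run:
```python
from h import *
from station import r,sense
r.movel(b2w(.0,-.155,.036),feed=.06)
r.movel(b2w(-.02,-.15,.12),feed=.15)
r.movel(b2w(-.06,-.08,.20),feed=.2)
r.hold(.2)
snap("9")
s=sense();print(s["clock"],w2b(s["eef_pos"]),s["force"])
d=load("pics/wrist9.npz")
cv2.imwrite("pics/w9crop.png",cv2.resize(d["color"][0:220,200:480],None,fx=2.7,fy=2.7,interpolation=cv2.INTER_CUBIC))
```

```text
24.225 [-0.0601 -0.0806] [-0.63388868  0.12891176 -0.19466191]
```

View pics/wrist9.png

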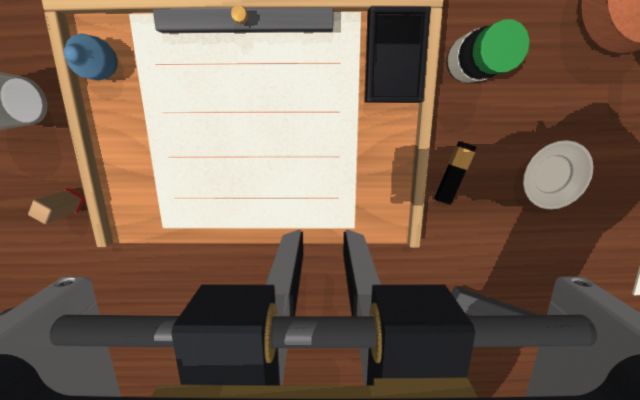

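View pics/scene9.png

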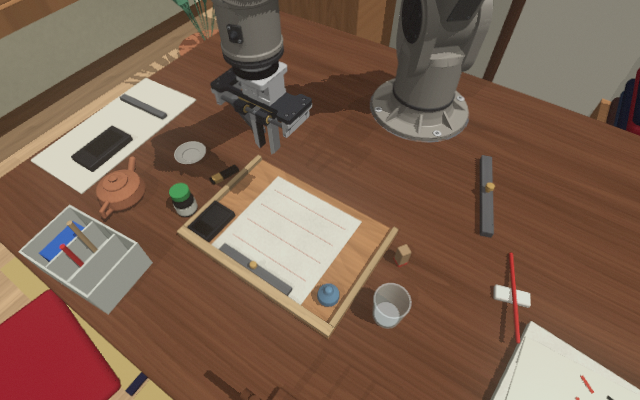

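The view from above shows the stone in the corner ((365,10)–(428,102)), the bar along the ledge ((155,20)–(333,18), knob (239,14)) and the bystanders undisturbed. I measure both poses in the wrist image.

Run:
```python
from h import *
d=load("pics/wrist9.npz"); im=d["color"].copy()
big=cv2.resize(im[0:120,140:450],None,fx=2.5,fy=2.5,interpolation=cv2.INTER_CUBIC)
Q=lambda P:((w2p(d,[b2w(*p) for p in P])-[140,0]+.5)*2.5-.5).round().astype(int).reshape(-1,1,2)
x,y=.075,-.157
ov=big.copy()
cv2.polylines(ov,[Q([[x+a,y+b,.030] for a,b in((.045,.03),(.045,-.03),(-.045,-.03),(-.045,.03))])],True,(0,255,255),1)
cv2.polylines(ov,[Q([[.11+a,b,.026] for a,b in((.01,.09),(.01,-.09),(-.01,-.09),(-.01,.09))])],True,(0,255,0),1)
cv2.polylines(ov,[Q([[-.14,-.187,.026],[.12,-.187,.026],[.12,.187,.026]])],False,(255,0,255),1)
cv2.imwrite("pics/ov9.png",np.vstack([big,ov])[:600,:800])
# stone's near corners & bar's near corners by hand from wrist9
print([w2b(p) for p in p2w(d,[[365,101],[425,102.5]],.030)])
```

```text
[array([ 0.0318, -0.126 ]), array([ 0.0304, -0.1894])]
```

View pics/ov9.png

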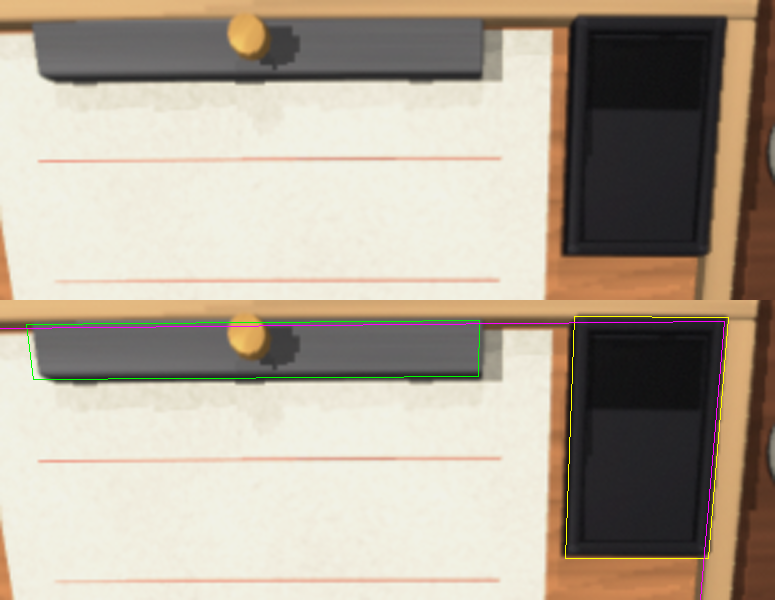

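The target outlines lie on the stone and the bar to within 1–2 mm, flush to the ledge and rail. Handing in.

Run:
```python
from station import r,sense,job
s=sense();print(s["clock"],s["force"])
print(job.close_job())
```

```text
24.225 [-0.63388868  0.12891176 -0.19466191]
the job is handed in; nothing more can be done
None
```

I pushed the paperweight flat against the far ledge. I then pushed the inkstone to the right rail and along it into the red-marked corner. Both were moved only by pushing with the fingers, and I handed the job in at 24.2 s with the gripper clear of everything.

**Last checks:**
- **Contact:** The ledge pushes stopped at 0.092 m (bar) and 0.022 m (stone), as predicted for touching the ledge. The rail push stopped 2 mm short of its prediction (-0.117 against -0.119 m), which is within the camera calibration error.
- **Position:** In the final wrist picture, the target outlines matched both objects to about 1–2 mm. One hand-picked corner of the inkstone read about 2 mm past the rail face, which I take as pixel error. The top and side cameras disagreed by up to about 5 mm when I first located things, but the contact stops agreed with the fit I used.
- **Bystanders:** They looked unmoved in the last pictures. I checked that by eye and did not measure it.

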